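# Butt a register block tight into the corner of a printing jig

## Task

Complete the register edge of the printing jig: lay the loose paint-stained timber block flat on the jig's bed with its long side tight along the back fence, under the aluminium bar, and its end butted flush against the sliding timber stop, with no gap on either side. Hold it pressed firmly home against the stop for a moment (something like 5 to 10 N), but do not push the stop out of its setting, and leave the tape roll and the marker pen where they are.

Things in the scene. Friction and masses are not known exactly. Their poses are not given: they have to be found in the camera images.
- jig: Fixed printing jig, standing askew. Origin on the table, in the plane of the back fence's front face, half-way along it; x points ahead and to the right, square into the fence, y to the left along the fence, z up. Plywood bed x -160 to +30 mm, y -140 to +140, top at z 12. Timber back fence, full width: front face at x 0, 30 mm deep, top at z 42. Posts at its two ends carry a bar over it
- bar_edge (a point): Middle of the lower front edge of the flat aluminium bar over the fence (jig x -50 mm, y 0, z 72). The bar is fixed, 280 mm long, x -50 to +30, z 72 to 86, screw heads to 89. To push the block right up to fence and stop, fingers must reach in below this edge, tool body leaning out to jig -x (about 36 degrees from vertical suits)
- stop_face (a point): Centre of the right-hand end face (towards jig -y) of the sliding stop, a dark timber block standing on the bed against the fence: 42 mm deep, 30 high, reaching 60 mm from here to jig +y. Axes as the jig's. A brass thumb-screw sticks out 15 mm in front of it. Clamped by friction, it slips along the fence at about 15 N; its setting differs from run to run
- block_center (a point): Centre (half-way up) of the loose timber block with paint stains, 42 mm (its x) by 75 mm (its y) by 30 mm high (z), 50 to 100 g. It starts lying flat on the table to the right of the jig. In place, its 75 mm side runs along the fence and its end touches the stop's end face
- tape: Roll of tape lying flat, outside diameter 80 mm, 36 mm high, origin at the centre of its underside; bystander, not to be moved
- marker: Marker pen, 141 x 18 x 20 mm, lying to the right of the jig, origin at the centre of its underside; bystander, not to be moved
There are look-alikes about, which are no part of the job. Leave any green look-alike of the part that bears block_center alone.

How it is judged (in metres and radians):
On the way:
1. the block, flat on the bed, is pressed against the stop with more than 3 N (contact force between block and stop above 3 N and z of block_center in the frame of jig between 0.024 and 0.031 m), for 0.2 s.
At the end, for the whole second after the job is handed in: The block lies flat on the bed at rest, its long side along the fence within 2 degrees, its centre no more than 2.5 mm off the touching position at the fence and at the stop (no gap), and the stop is within 5 mm of where it was set (x of block_center in the frame of jig between -0.0235 and -0.018 m and y of block_center in the frame of stop_face between -0.04 and -0.034 m and z of block_center in the frame of jig between 0.025 and 0.029 m and angle between the y axis of block_center and the y axis of jig, either way round below 0.035 rad and angle between block_center's own z axis and vertical below 0.05 rad and distance of stop_face from where it was at the start of the episode below 0.005 m and linear speed of block below 0.01 m/s).
It fails at once if the stop is pushed more than 5 mm out of its setting (distance of stop_face from where it was at the start of the episode above 0.005 m).
It fails at once if a bystander is moved by more than 20 mm (distance of any of tape, marker from where it was at the start of the episode above 0.02 m).
It also fails if it takes over 72 s, if anything falls off the work surface, if the arm or the gripper's body presses on something with over 40 N, if the wrist force passes 120 N, or if a joint passes its speed limit or range.

## Robot

A 6-joint arm with a two-finger parallel gripper is mounted at the origin on the work surface; the furniture and walls round the work are solid. World frame = base frame: x ahead of the robot, y to its left, z up, the work surface at z = 0. Lengths are in mm, angles in degrees, forces in N, time in s.
With the tool pointing down it reaches from about 350 to 850 mm from the base axis. Payload 8.1 kg.
Tool frame: the origin (TCP) lies at the very end of the fingers, on their centre line; the grasp point (between the pads) lies 19 mm behind it (pinch_z is the z of the grasp point in the tool frame, in mm); z points along the fingers, y is the direction in which the jaws open and shut (so a half turn about z gives the same grasp; the last joint's range is limited). The gripper opens to 85 mm and grips with 20 to 120 N. Pads are 22 mm wide; open, the fingers measure 114 mm over their backs; the gripper's body (76 mm by 85 mm) begins 54 mm behind the grasp point. The pads swing forward as they close: fully open they stand 13 mm farther back than shut.
Start: joints at [65.237, 7.471, 85.268, -0, 87.261, -4.893], TCP at [203.913, 564.291, 231.292] pointing down, gripper open.
Joint ranges: [-169.43, 169.43], [-51.17, 129.36], [1.28, 143.12], [-76.62, 256.62], [0, 156.53], [-152.29, 152.29]. Speed limits (degrees/s): [136.94, 136.94, 159.86, 180, 180, 180].

## Interface

Orientations are given as [roll, pitch, yaw] about the fixed x, y, z axes, in that order (R = Rz(yaw) Ry(pitch) Rx(roll)).
In Python, from bench import * gives the robot as it stands.
- The arm moves only by the shell command python3 -m creep 'ROWS' [FORCE]. ROWS is a JSON object of lists of equal length, an entry for each row: "translation": the shift along the tool's x, y, z in mm, a list of three; "rotation": the turn, a rotation vector about the tool's x, y, z in rad, a list of three; "claw": the finger opening in mm, from 0 to 85.4. In form: {"translation": [[dx, dy, dz], ...], "rotation": [[ax, ay, az], ...], "claw": [claw, ...]}. A call has 1 to 10 rows; each row shifts and turns the commanded pose from where the row before left it, along the tool's axes as they then stand; what a row does not reach is not made up. A row lasts 1/10 s, in which the tool goes at most 50 mm and 8.59 degrees, less where a joint would pass 70% of its speed; a pose out of reach is approached as far as the arm can. A call is refused whole if a number of a shift passes 50 or a number of a turn 0.15, either way. A call with a gripper value outside its range is refused whole. The fingers move at their own pace and stop on an object; FORCE is the grip in N (left out, the last holds). Time passes only in rows, so rows that do not move let the fingers close. It gives the time, the measured TCP pose, the force and the opening at its end, in the units of the state.
- sense(): the state, without advancing time (a new reading comes with each control period).
- snapshot(name): name is "scene" or "top" or "wrist"; returns a dict with "frame" (480x640x3 uint8, red, green, blue), "intrinsics" (3x3 intrinsics, pixels), "extrinsics" (4x4, takes a point from camera to world coordinates). Camera axes: x right, y up, looking along -z (the intrinsics and any distortion apply to the point x, -y, -z); pixel columns grow to the right and rows downward; lengths in mm; the calibration is good to about 2 mm. A picture is of the moment at which its call begins. There is no depth.
- hand_in(): hands the job in, once; it reports no verdict.
The state is a dict: "time": time; "joint_pos": joint angles; "qd": joint speeds; "joint_efforts": joint torques, N m; "tool_pos": TCP position; "tcp_rot": TCP orientation; "ft_force": force on the tool from outside, world axes, zero at the start; "wrist_torque": the same for the moment, N m; "finger_gap": finger opening in mm.
Only numpy, scipy, OpenCV 4.12 (cv2) and the standard library are available. Lean on these libraries where they do the work, as an engineer would, in place of code of your own. Each camera call takes 0.05 s, during which the arm holds its last target.

## Working session

There is one attempt and no reset: what is moved stays moved. The work goes in short steps, Python scripts to look and compute and a shell command to move; the robot and the scene stay as the last step left them, time stands still between calls to the robot, and variables do not carry over. Pictures are saved under pics/ and viewed, and the job is handed in when it is done.

```bash
ls; mkdir -p pics; cat > h.py <<'E'
from bench import *
import numpy as np, cv2
from scipy.spatial.transform import Rotation as Ro
def take(n,f):
    s=snapshot(n); np.savez('pics/'+f+'.npz',**s); cv2.imwrite('pics/'+f+'.png',s['frame'][:,:,::-1]); return s
def load(f): return np.load('pics/'+f+'.npz')
def ray(s,u,v):
    K=s['intrinsics'];E=s['extrinsics']
    d=np.linalg.inv(K)@[u,v,1]; d=np.array([d[0],-d[1],-d[2]])
    return E[:3,3],E[:3,:3]@d
def onz(s,u,v,z):
    o,d=ray(s,u,v); return o+d*(z-o[2])/d[2]
def proj(s,P):
    E=s['extrinsics'];c=E[:3,:3].T@(np.array(P)-E[:3,3]); p=s['intrinsics']@[c[0],-c[1],-c[2]]; return p[:2]/p[2]
E
python3 - <<'E'
from h import *
for n in ['scene','top','wrist']:
    s=take(n,n+'0'); print(n,s['intrinsics'].round(1).tolist(),s['extrinsics'].round(3).tolist())
print(sense())
E
```

```text
pics
scene [[433.4, 0.0, 317.6], [0.0, 433.4, 237.0], [0.0, 0.0, 1.0]] [[0.876, 0.226, -0.426, -68.58], [-0.483, 0.384, -0.787, -795.128], [-0.014, 0.895, 0.446, 550.876], [0.0, 0.0, 0.0, 1.0]]
top [[489.5, 0.0, 306.6], [0.0, 489.5, 243.0], [0.0, 0.0, 1.0]] [[-0.025, 0.995, -0.092, 275.246], [-0.999, -0.023, 0.023, 44.601], [0.021, 0.093, 0.995, 1122.844], [0.0, 0.0, 0.0, 1.0]]
wrist [[343.1, 0.0, 319.3], [0.0, 343.1, 235.8], [0.0, 0.0, 1.0]] [[0.34, -0.9, -0.273, 134.25], [0.941, 0.324, 0.1, 588.839], [-0.002, -0.291, 0.957, 374.313], [0.0, 0.0, 0.0, 1.0]]
{'time': 0.15, 'joint_pos': array([ 6.52362299e+01,  7.50643135e+00,  8.53173048e+01, -3.82288480e-04,
        8.72620190e+01, -4.89252040e+00]), 'qd': array([ 0.00658592, -0.09987561, -0.16162152,  0.04660232, -0.01850908,
        0.0457363 ]), 'joint_efforts': array([ 7.14373182e-04, -5.70058036e+01, -5.01161885e+01, -1.83743637e-04,
        9.54078685e-03,  3.11376516e-05]), 'tool_pos': array([203.73378171, 563.87902284, 230.44964521]), 'tcp_rot': array([-1.79914525e+02, -6.93334691e-03,  1.60128764e+02]), 'ft_force': array([1.05886042, 0.11583435, 0.08204283]), 'wrist_torque': array([ 0.00040352, -0.01042424, -0.00106218]), 'finger_gap': 85.63274396815171}
```

View pics/scene0.png

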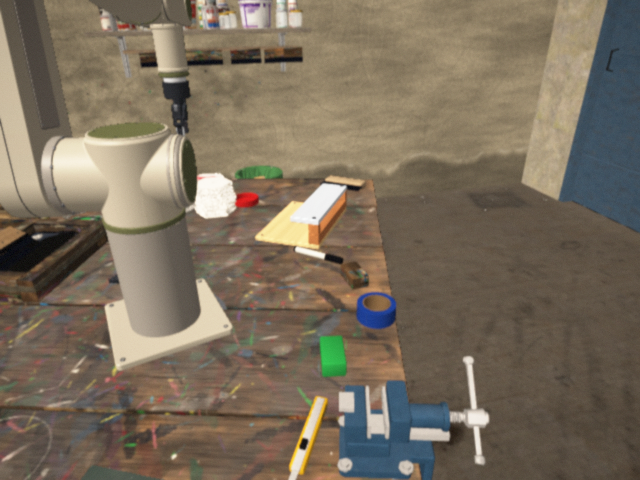

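View pics/top0.png

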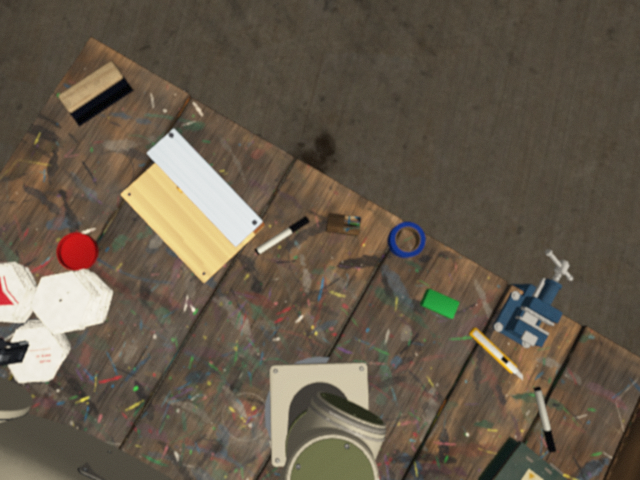

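The top view shows the jig at about (190,205), the tape roll at (407,240) and the marker at (282,235). There are two possible blocks: the brown stained one at (345,223) top / (354,275) scene, and a green one at (440,303). The brown one fits the description, so I'll enlarge it to confirm.

```bash
python3 - <<'E'
from h import *
s=load('top0');f=s['frame'][:,:,::-1]
a=cv2.resize(f[190:280,230:430],None,fx=4,fy=4,interpolation=2)
cv2.imwrite('pics/c1.png',a)
s2=load('scene0');g=s2['frame'][:,:,::-1]
b=cv2.resize(g[170:320,250:410],None,fx=4,fy=4,interpolation=2)
cv2.imwrite('pics/c2.png',b)
print(onz(s,345,222,30))
for p in [(174,130),(263,222),(204,281),(124,194)]: print(p,onz(s,*p,86 if p in[(174,130),(263,222)] else 12))
E
```

```text
[421.78390364 -68.51586509  30.        ]
(174, 130) [623.0928671  300.98345578  86.        ]
(263, 222) [418.23474699 112.40115112  86.        ]
(204, 281) [297.40331595 252.24175027  12.        ]
(124, 194) [500.04766516 432.85393155  12.        ]
```

View pics/c1.png

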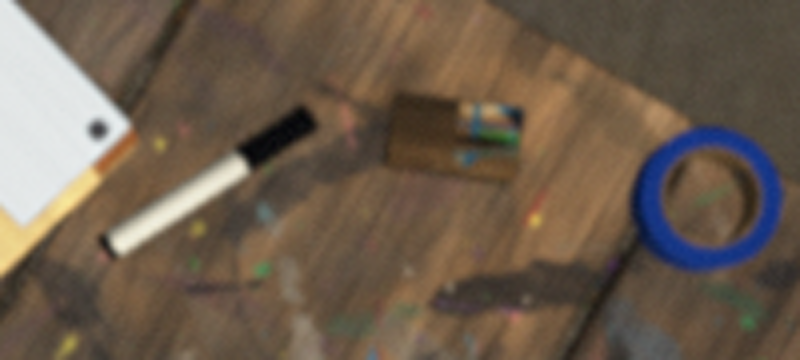

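View pics/c2.png

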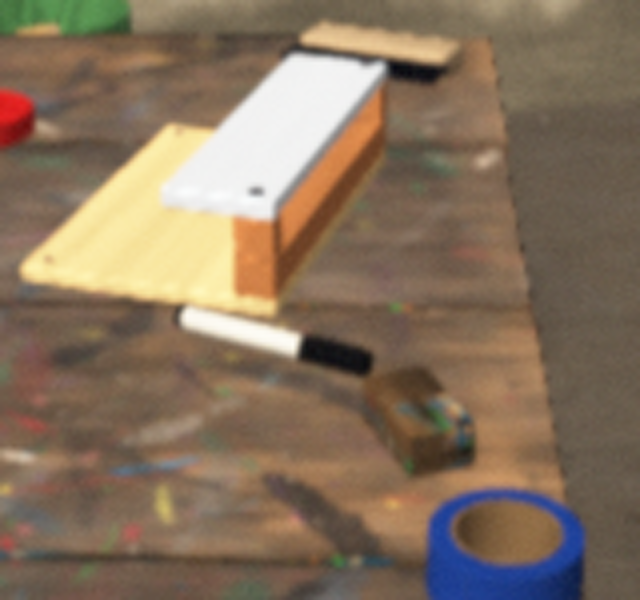

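View pics/wrist0.png

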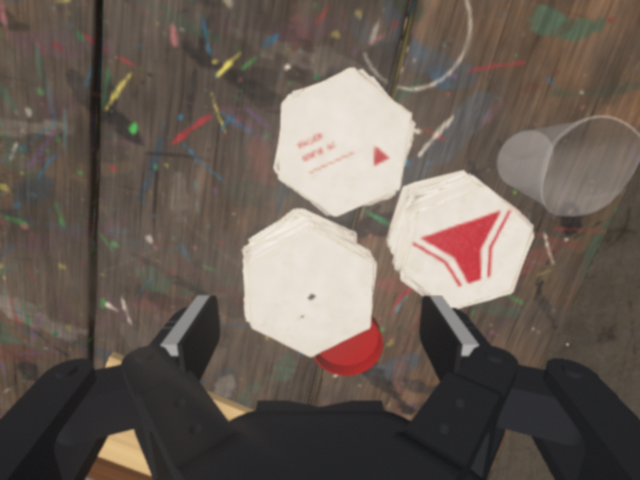

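```bash
python3 - <<'E'
from h import *
s=load('top0');f=s['frame']
hsv=cv2.cvtColor(f,cv2.COLOR_RGB2HSV)
# bar: low sat bright ; bed: yellow
def big(m,lim=None):
    c,_=cv2.findContours(m,cv2.RETR_EXTERNAL,cv2.CHAIN_APPROX_NONE)
    return sorted(c,key=cv2.contourArea)[::-1]
bar=cv2.inRange(hsv,(90,5,170),(125,70,255)); bar[:, 290:]=0; bar[260:]=0
c=big(bar)[0]; r=cv2.minAreaRect(c); print('bar',r)
B=np.array([onz(s,*p,86)[:2] for p in cv2.boxPoints(r)]); print(B.round(1)); 
print('sides',np.linalg.norm(B-np.roll(B,1,0),axis=1).round(1))
bed=cv2.inRange(hsv,(15,80,150),(32,200,255)); bed[:,290:]=0
c=big(bed)[0]; r=cv2.minAreaRect(c); print('bed',r)
Q=np.array([onz(s,*p,12)[:2] for p in cv2.boxPoints(r)]); print(Q.round(1));print('sides',np.linalg.norm(Q-np.roll(Q,1,0),axis=1).round(1))
E
```

```text
bar ((182.4729766845703, 177.66217041015625), (86.95323181152344, 27.434444427490234), 54.462318420410156)
[[579.5 360.8]
 [613.8 313.1]
 [456.8 205.7]
 [423.5 253.3]]
sides [189.4  58.7 190.2  58.1]
bed ((191.1450958251953, 211.05233764648438), (123.24137878417969, 82.06896209716797), 46.397178649902344)
[[498.6 444.3]
 [628.4 309.3]
 [416.1 116.6]
 [290.7 252.4]]
sides [282.9 187.3 286.7 184.8]
```

The crop confirms it: a brown block with paint stains at one end. The wrist view only shows paper stacks and the jig's corner. From the top view the jig y axis is at about 42.7° and its origin near (503,231). Next I work out a tilted view pose in front of the fence, to find the stop under the bar.

```bash
cat >> h.py <<'E'
def jigR(a): # a = yaw of jig y axis
    a=np.radians(a-90); return np.array([[np.cos(a),-np.sin(a),0],[np.sin(a),np.cos(a),0],[0,0,1]])
def lean(Rj,t,sx=-1):
    t=np.radians(t); z=np.array([np.sin(t),0,-np.cos(t)]); x=sx*np.array([np.cos(t),0,np.sin(t)])
    return Rj@np.c_[x,np.cross(z,x),z]
def cur():
    s=sense(); return np.array(s['tool_pos']),Ro.from_euler('xyz',s['tcp_rot'],degrees=True).as_matrix(),s
def delta(P,R):
    p,R0,s=cur()
    w=Ro.from_matrix(R0.T@R).as_rotvec()
    print('trans in current tool axes',(R0.T@(np.array(P)-p)).round(1),'| rotvec',w.round(3),'n>=',np.ceil(np.abs(w).max()/.145), '| trans after rot',(R.T@(np.array(P)-p)).round(1))
E
python3 - <<'E'
from h import *
Rj=jigR(42.7);O=np.array([503,231,0])
delta(O+Rj@[-110,0,140],lean(Rj,36))
E
```

```text
trans in current tool axes [-297.  -160.5   90.7] | rotvec [ 0.149 -0.616  0.463] n>= 5.0 | trans after rot [-219.9   -5.8  271.6]
```

```bash
python3 -m creep '{"translation":[[-29,-16,0],[-29,-16,0],[-29,-16,0],[-29,-16,0],[-29,-16,0],[-29,-16,0],[-29,-16,0],[-29,-16,0],[-29,-16,0],[-29,-16,0]],"rotation":[[0,0,0],[0,0,0],[0,0,0],[0,0,0],[0,0,0],[0,0,0],[0,0,0],[0,0,0],[0,0,0],[0,0,0]],"claw":[40,40,40,40,40,40,40,40,40,40]}'
python3 -m creep '{"translation":[[0,0,0],[0,0,0],[0,0,0],[0,0,0],[0,0,0],[0,0,0],[0,0,0],[0,0,0]],"rotation":[[0.0213,-0.088,0.0661],[0.0213,-0.088,0.0661],[0.0213,-0.088,0.0661],[0.0213,-0.088,0.0661],[0.0213,-0.088,0.0661],[0.0213,-0.088,0.0661],[0.0213,-0.088,0.0661],[0,0,0]],"claw":[40,40,40,40,40,40,40,40]}'
python3 - <<'E'
from h import *
Rj=jigR(42.7);O=np.array([503,231,0])
delta(O+Rj@[-110,0,140],lean(Rj,36)); print(cur()[2]['joint_pos'].round(1))
take('wrist','wrist1')
E
```

```text
time: 1.15
tool_pos: [422.9, 314.1, 231.1]
tcp_rot: [-180.0, -0.0, 160.1]
ft_force: [0.3, 0.1, -0.0]
finger_gap: 39.6
time: 1.95
tool_pos: [420.7, 315.7, 228.9]
tcp_rot: [-179.8, 36.1, 132.9]
ft_force: [-0.9, -0.3, 0.1]
finger_gap: 40.2
trans in current tool axes [45.9  3.3 76.6] | rotvec [-0.001  0.002  0.003] n>= 1.0 | trans after rot [45.7  3.1 76.7]
[ 54.5   2.1  98.6 -35.2  88.3  15.6]
```

View pics/wrist1.png

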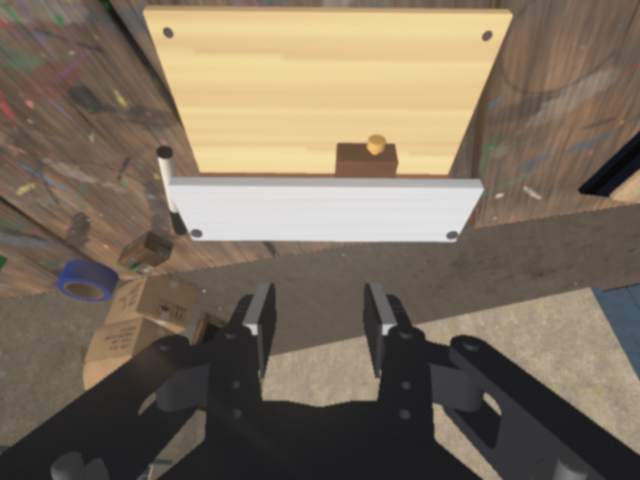

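The wrist view, which is upside down, shows the bed at (145-512, 8-180), the bar at rows 178-242 and the dark stop with its brass screw at (336-397, 144-178). The stop's right-hand end (jig -y) is at the left, around u = 336.

```bash
python3 - <<'E'
from h import *
s=load('wrist1');f=s['frame'][:,:,::-1]
cv2.imwrite('pics/c3.png',cv2.resize(f[120:250,310:440],None,fx=5,fy=5,interpolation=2)[:600])
hsv=cv2.cvtColor(s['frame'],cv2.COLOR_RGB2HSV)
bed=cv2.inRange(hsv,(15,70,150),(32,200,255))
bed=cv2.morphologyEx(bed,cv2.MORPH_CLOSE,np.ones((15,15)))
c,_=cv2.findContours(bed[:200],0,2); c=max(c,key=cv2.contourArea)
q=cv2.approxPolyDP(c,6,True)[:,0]; print(q.tolist())
bar=cv2.inRange(hsv,(90,3,150),(130,60,255));bar[:170]=0;bar[246:]=0
c,_=cv2.findContours(bar,0,2); c=max(c,key=cv2.contourArea)
q2=cv2.approxPolyDP(c,4,True)[:,0]; print(q2.tolist())
for p in q: print(p,onz(s,*map(float,p),12).round(1))
for p in q2: print(p,onz(s,*map(float,p),86).round(1))
E
```

```text
[[143, 10], [198, 171], [334, 173], [338, 143], [365, 143], [372, 154], [395, 151], [397, 174], [447, 174], [512, 18], [507, 9], [353, 8], [352, 0], [146, 0]]Traceback (most recent call last):
  File "<stdin>", line 10, in <module>
ValueError: max() iterable argument is empty
```

View pics/c3.png

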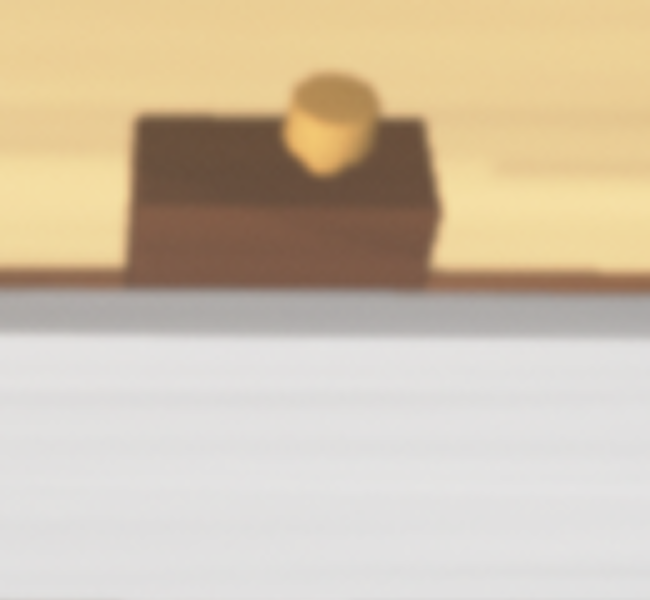

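```bash
python3 - <<'E'
from h import *
s=load('wrist1');f=s['frame'][:,:,::-1]
g=cv2.GaussianBlur(f,(0,0),1).astype(float)
bl=g[:,:,2]-g[:,:,0]  # r-b: bed strong
def vedge(lo,hi,cols,im=bl,sgn=0):
    pts=[]
    for c in cols:
        d=np.diff(im[lo:hi,c]); k=np.argmax(d*sgn) if sgn else np.argmax(abs(d))
        if 0<k<len(d)-1:
            a=abs(d); den=a[k-1]-2*a[k]+a[k+1]; k=k+(0.5*(a[k-1]-a[k+1])/den if den else 0)
        pts.append((c,lo+k+0.5))
    p=np.array(pts); l=np.polyfit(p[:,0],p[:,1],1); r=p[:,1]-np.polyval(l,p[:,0]); m=abs(r)<1.5
    l=np.polyfit(p[m,0],p[m,1],1); return l,m.sum(),len(m)
gray=g.mean(2)
front=vedge(2,16,range(190,460,4),bl,1); print('bedfront',front)
fen=vedge(165,177,list(range(210,325,3))+list(range(405,440,3)),gray,-1);print('fence/bed',fen)
blo=vedge(172,184,range(190,470,4),gray,1);print('barlow',blo)
btop=vedge(181,196,range(190,470,4),gray,1);print('bartop',btop)
def dirn(l,z,x0=200,x1=440):
    a=onz(s,x0,np.polyval(l,x0),z);b=onz(s,x1,np.polyval(l,x1),z);d=b-a; return a,np.degrees(np.arctan2(d[1],d[0]))
L=[dirn(front[0],12),dirn(fen[0],12),dirn(blo[0],72),dirn(btop[0],86)]
for l in L: print(l[0].round(1),round(l[1],2))
a=42.7
for a in [np.mean([l[1] for l in L])]:
    Rj=jigR(a); print(a,[(Rj.T@l[0])[0].round(1) for l in L],'want diffs -160,0,-50,-50')
# bed side edges
def hedge(lo,hi,rows,sgn):
    pts=[]
    for r in rows:
        d=np.diff(bl[r,lo:hi]); k=np.argmax(d*sgn); pts.append((lo+k+.5,r))
    return pts
le=hedge(140,205,range(20,165,5),1); re=hedge(440,520,range(25,165,5),-1)
for e in(le,re):
    v=np.array([(Rj.T@onz(s,u,r,12))[1] for u,r in e]); print('side y',np.median(v).round(1),v.round(0)[::6])
for nm,(u,r,z) in dict(sbl=(337.4,143.6,12),sbr=(394.2,143.6,12),stl=(337,161,42),str=(398,162,42)).items(): print(nm,(Rj.T@onz(s,u,r,z)).round(1))
E
```

```text
bedfront (array([0.01023965, 3.50924288]), np.int64(68), 68)
fence/bed (array([8.03853910e-03, 1.70339715e+02]), np.int64(51), 51)
barlow (array([7.82421310e-03, 1.74979557e+02]), np.int64(70), 70)
bartop (array([8.52475147e-03, 1.83546580e+02]), np.int64(70), 70)
[326.  286.2  12. ] 42.37
[404.6 134.1  12. ] 42.37
[390.4 188.3  72. ] 42.38
[391.2 193.   86. ] 42.31
42.357102746771 [np.float64(8.2), np.float64(173.5), np.float64(123.9), np.float64(121.0)] want diffs -160,0,-50,-50
side y 388.5 [389. 389. 388. 388. 388.]
side y 669.0 [669. 669. 668. 670. 669.]
sbl [132.7 542.2  12. ]
sbr [132.1 601.   12. ]
stl [130.2 540.8  42. ]
str [130.8 600.6  42. ]
```

The checks agree: bed length 280.5, bed depth about 160, bar at -50, and the stop 59 mm long and 42 mm deep. So the jig y axis is at 42.36° and the stop face at jig y ≈ +12.5, which puts the block's goal at y = -25. Now over to the block.

```bash
cat >> h.py <<'E'
JA=42.36; RJ=jigR(JA); OJ=RJ@np.array([173.3,528.75,0])
def down(yaw): return Ro.from_euler('xyz',[180,0,yaw],degrees=True).as_matrix()
E
python3 - <<'E'
from h import *
print(OJ)
delta([420,-68,230],down(83))
E
```

```text
[507.47430861 228.20884864   0.        ]
trans in current tool axes [-226.7 -262.2  164.8] | rotvec [0.27  0.588 0.843] n>= 6.0 | trans after rot [-381.1   45.6   -0.4]
```

```bash
python3 -m creep '{"translation":[[0,0,0],[0,0,0],[0,0,0],[0,0,0],[0,0,0],[0,0,0],[0,0,0],[0,0,0],[0,0,0]],"rotation":[[0.03375,0.0735,0.1054],[0.03375,0.0735,0.1054],[0.03375,0.0735,0.1054],[0.03375,0.0735,0.1054],[0.03375,0.0735,0.1054],[0.03375,0.0735,0.1054],[0.03375,0.0735,0.1054],[0.03375,0.0735,0.1054],[0,0,0]],"claw":[75,75,75,75,75,75,75,75,75]}'
python3 -m creep '{"translation":[[-42,5,0],[-42,5,0],[-42,5,0],[-42,5,0],[-42,5,0],[-42,5,0],[-42,5,0],[-42,5,0],[-42,5,0],[0,0,0]],"rotation":[[0,0,0],[0,0,0],[0,0,0],[0,0,0],[0,0,0],[0,0,0],[0,0,0],[0,0,0],[0,0,0],[0,0,0]],"claw":[75,75,75,75,75,75,75,75,75,75]}'
python3 - <<'E'
from h import *
take('wrist','wrist2'); delta([420,-68,230],down(83))
E
```

```text
time: 2.9
tool_pos: [424.0, 313.7, 232.8]
tcp_rot: [179.7, -0.4, 82.6]
ft_force: [0.7, 0.7, 0.4]
finger_gap: 74.9
time: 3.9
tool_pos: [419.3, -69.9, 230.9]
tcp_rot: [179.7, -0.0, 82.7]
ft_force: [-0.4, 0.7, 0.0]
finger_gap: 74.9
trans in current tool axes [-0.2  0.6  0.8] | rotvec [ 0.004 -0.002 -0.005] n>= 1.0 | trans after rot [-0.2  0.6  0.8]
```

View pics/wrist2.png

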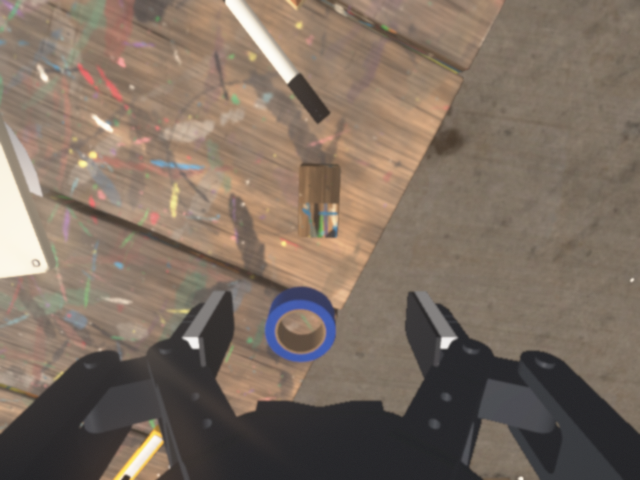

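The stained block sits at about (320,201), with the marker tip at (318,115) and the tape at (301,325). The jaws close left–right in this view, so they clear both.

```bash
python3 - <<'E'
from h import *
s=load('wrist2');f=s['frame'][:,:,::-1]
cv2.imwrite('pics/c4.png',cv2.resize(f[150:250,270:370],None,fx=6,fy=6,interpolation=2))
E
```

```text
(no output)
```

View pics/c4.png

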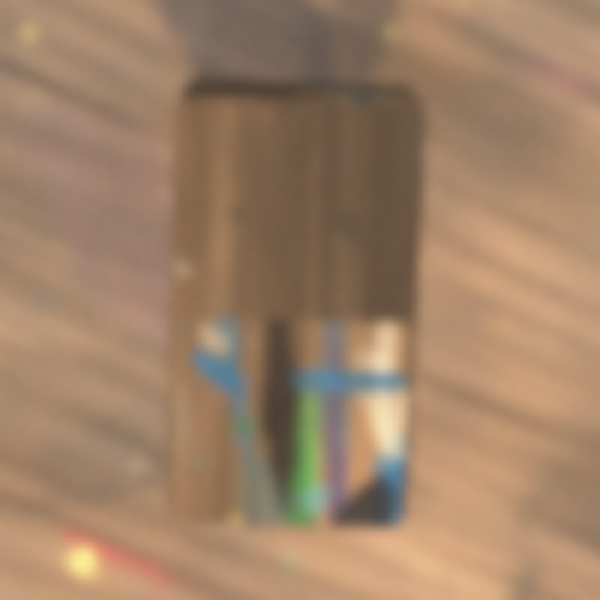

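```bash
python3 - <<'E'
from h import *
s=load('wrist2')
P=np.array([onz(s,270+u/6,150+v/6,30) for u,v in [(183,92),(422,92),(405,522),(172,522)]])
print(P.round(1)); print(np.linalg.norm(P-np.roll(P,1,0),axis=1).round(1)); c=P.mean(0); print(c)
d=(P[0]+P[1]-P[2]-P[3]); y=np.degrees(np.arctan2(d[1],d[0])); print('yaw',y)
delta([c[0],c[1],12],down(y)); print(cur()[0])
E
```

```text
[[ 407.3  -26.4   30. ]
 [ 446.4  -31.4   30. ]
 [ 435.4 -104.7   30. ]
 [ 394.9  -99.5   30. ]]
[74.2 39.4 74.2 40.8]
[420.99626172 -65.47423379  30.        ]
yaw 80.90398069826227
trans in current tool axes [  2.    0.3 218.8] | rotvec [ 0.004 -0.002  0.032] n>= 1.0 | trans after rot [  2.4   1.2 218.8]
[419.40612989 -67.69782871 230.78058443]
```

Measured 74 × 40 mm against the nominal 75 × 42. Descending to TCP z ≈ 6.

```bash
python3 -m creep '{"translation":[[2.4,1,30],[0,0,30],[0,0,30],[0,0,30],[0,0,30],[0,0,20],[0,0,15],[0,0,0]],"rotation":[[0.004,-0.002,0.032],[0,0,0],[0,0,0],[0,0,0],[0,0,0],[0,0,0],[0,0,0],[0,0,0]],"claw":[70,70,70,70,70,70,70,70]}' 40
python3 - <<'E'
from h import *
delta([421,-65.5,6],down(80.9)); print(cur()[0])
E
```

```text
time: 4.75
tool_pos: [419.0, -61.2, 43.3]
tcp_rot: [-179.7, -0.1, 81.2]
ft_force: [-0.4, 0.3, -0.0]
finger_gap: 70.5
trans in current tool axes [-4.   2.8 37.2] | rotvec [-0.005 -0.001  0.005] n>= 1.0 | trans after rot [-4.   2.6 37.3]
[419.04670551 -61.16873295  43.25485174]
```

```bash
for i in 1 2 3; do python3 -m creep '{"translation":[[0,0,0]],"rotation":[[0,0,0]],"claw":[70]}'; done
```

```text
time: 4.85
tool_pos: [421.0, -62.0, 45.7]
tcp_rot: [-180.0, -0.1, 81.1]
ft_force: [0.6, -0.5, 0.9]
finger_gap: 70.0
time: 4.95
tool_pos: [421.9, -62.6, 46.6]
tcp_rot: [179.9, -0.0, 81.1]
ft_force: [-0.0, 0.1, 0.7]
finger_gap: 69.7
time: 5.05
tool_pos: [421.8, -62.9, 46.6]
tcp_rot: [179.9, -0.0, 81.0]
ft_force: [0.5, 0.2, 0.2]
finger_gap: 69.8
```

```bash
python3 -m creep '{"translation":[[-2.8,-0.4,20],[0,0,12],[0,0,8],[0,0,0],[0,0,0],[0,0,0]],"rotation":[[0,0,0],[0,0,0],[0,0,0],[0,0,0],[0,0,0],[0,0,0]],"claw":[70,70,70,70,70,70]}' 
python3 -m creep '{"translation":[[0,0,0],[0,0,0],[0,0,0],[0,0,0],[0,0,0],[0,0,0],[0,0,0],[0,0,0]],"rotation":[[0,0,0],[0,0,0],[0,0,0],[0,0,0],[0,0,0],[0,0,0],[0,0,0],[0,0,0]],"claw":[35,35,35,35,35,35,35,35]}' 40
```

```text
time: 5.65
tool_pos: [420.5, -65.7, 5.9]
tcp_rot: [180.0, -0.1, 81.0]
ft_force: [-0.1, -0.0, 0.1]
finger_gap: 69.9
time: 6.45
tool_pos: [420.6, -65.7, 5.9]
tcp_rot: [180.0, -0.1, 81.0]
ft_force: [-1.0, 0.7, 5.9]
finger_gap: 41.4
```

```bash
python3 -m creep '{"translation":[[0,0,-15],[0,0,-30],[0,0,-35],[0,0,-35],[0,0,-35],[0,0,0],[0,0,0],[0,0,0]],"rotation":[[0,0,0],[0,0,0],[0,0,0],[0,0,0],[0,0,0],[0,0,0],[0,0,0],[0,0,0]],"claw":[35,35,35,35,35,35,35,35]}' 40
python3 - <<'E'
from h import *
delta(OJ+RJ@[-110,-40,155],down(JA))
E
```

```text
time: 7.25
tool_pos: [419.0, -65.4, 153.8]
tcp_rot: [-179.8, -0.1, 81.0]
ft_force: [0.4, -0.3, -1.1]
finger_gap: 41.4
trans in current tool axes [341.3 -69.7  -0.6] | rotvec [-0.003 -0.     0.674] n>= 5.0 | trans after rot [ 223.2 -267.4   -1.2]
```

```bash
python3 -m creep '{"translation":[[20,-4,0],[34,-7,0],[34,-7,0],[38,-8,0],[38,-8,0],[38,-8,0],[38,-8,0],[38,-8,0],[38,-8,0],[25,-4,0]],"rotation":[[0,0,0],[0,0,0],[0,0,0],[0,0,0],[0,0,0],[0,0,0],[0,0,0],[0,0,0],[0,0,0],[0,0,0]],"claw":[35,35,35,35,35,35,35,35,35,35]}' 
python3 -m creep '{"translation":[[0,0,0],[0,0,0],[0,0,0],[0,0,0],[0,0,0],[0,0,0],[0,0,0],[0,0,0],[0,0,0],[0,0,0]],"rotation":[[0,0,0.1123],[0,0,0.1123],[0,0,0.1123],[0,0,0.1123],[0,0,0.1123],[0,0,0.1123],[0,0,0],[0,0,0],[0,0,0],[0,0,0]],"claw":[35,35,35,35,35,35,35,35,35,35]}' 
python3 - <<'E'
from h import *
delta(OJ+RJ@[-110,-40,18],down(JA))
take('wrist','wrist3');take('scene','scene3')
E
```

```text
time: 8.25
tool_pos: [402.7, 283.8, 153.5]
tcp_rot: [-179.8, 0.0, 81.0]
ft_force: [-0.1, -0.8, -0.2]
finger_gap: 41.0
time: 9.25
tool_pos: [404.3, 281.9, 155.4]
tcp_rot: [-179.9, 0.0, 42.4]
ft_force: [0.7, 0.5, -1.3]
finger_gap: 41.6
trans in current tool axes [ 1.000e-01 -6.000e-01  1.374e+02] | rotvec [-0.001  0.     0.001] n>= 1.0 | trans after rot [  0.   -0.8 137.4]
```

View pics/wrist3.png

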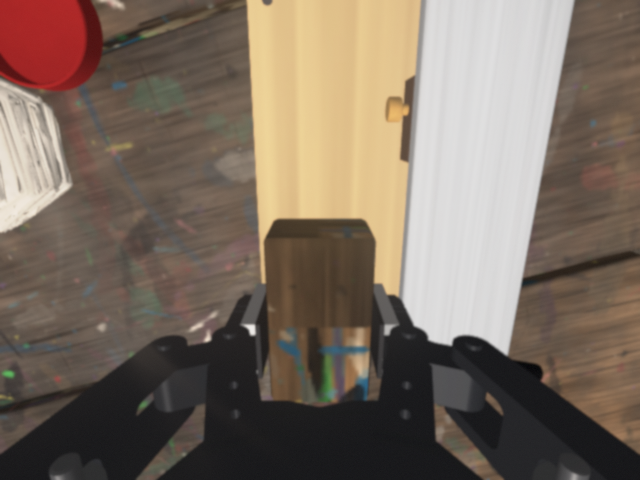

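The block is held square over the bed at about (320,290), aligned with it and clear of the bar edge. Lowering.

```bash
python3 -m creep '{"translation":[[0,0,25],[0,0,35],[0,0,35],[0,0,25],[0,0,9],[0,0,5],[0,0,0],[0,0,0],[0,0,0]],"rotation":[[0,0,0],[0,0,0],[0,0,0],[0,0,0],[0,0,0],[0,0,0],[0,0,0],[0,0,0],[0,0,0]],"claw":[35,35,35,35,35,35,35,35,35]}' 
```

```text
time: 10.25
tool_pos: [405.6, 282.8, 23.2]
tcp_rot: [-180.0, -0.2, 42.3]
ft_force: [-1.0, 0.5, -0.7]
finger_gap: 41.5
```

```bash
python3 -m creep '{"translation":[[0,0,2],[0,0,0],[0,0,0],[0,0,0]],"rotation":[[0,0,0],[0,0,0],[0,0,0],[0,0,0]],"claw":[35,35,35,35]}' 
```

```text
time: 10.65
tool_pos: [404.8, 282.9, 20.3]
tcp_rot: [-179.9, -0.1, 42.4]
ft_force: [-1.8, 5.0, 1.7]
finger_gap: 41.1
```

```bash
python3 -m creep '{"translation":[[0,0,1],[0,0,0],[0,0,0]],"rotation":[[0,0,0],[0,0,0],[0,0,0]],"claw":[35,35,35]}' 
```

```text
time: 10.95
tool_pos: [404.5, 283.1, 19.2]
tcp_rot: [-179.9, -0.1, 42.4]
ft_force: [-3.2, 6.1, 1.4]
finger_gap: 41.0
```

```bash
python3 -m creep '{"translation":[[0,-5,0],[0,-5,0],[0,0,0],[0,0,0]],"rotation":[[0,0,0],[0,0,0],[0,0,0],[0,0,0]],"claw":[35,35,35,35]}'
python3 - <<'E'
from h import *
take('wrist','wrist4');s=take('scene','scene4')
f=s['frame'][:,:,::-1]
cv2.imwrite('pics/c5.png',cv2.resize(f[100:270,220:400],None,fx=3.5,fy=3.5,interpolation=2))
E
```

```text
time: 11.35
tool_pos: [397.5, 289.5, 18.6]
tcp_rot: [-179.9, -0.0, 42.4]
ft_force: [-0.8, -0.9, -0.8]
finger_gap: 41.4
```

View pics/c5.png

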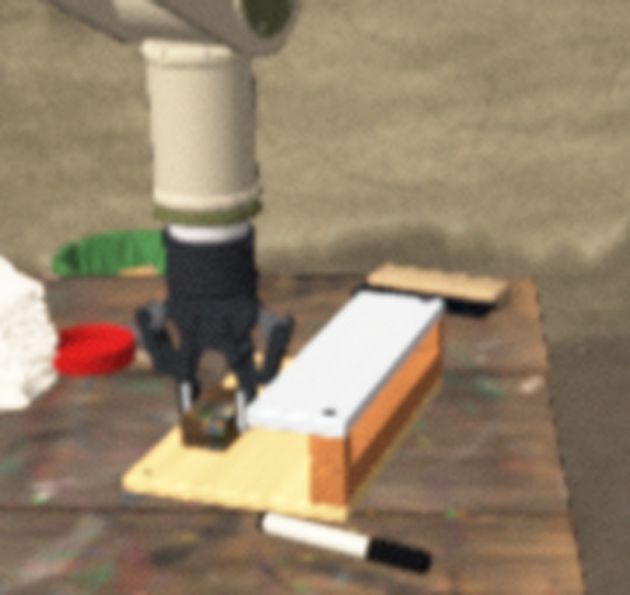

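View pics/wrist4.png

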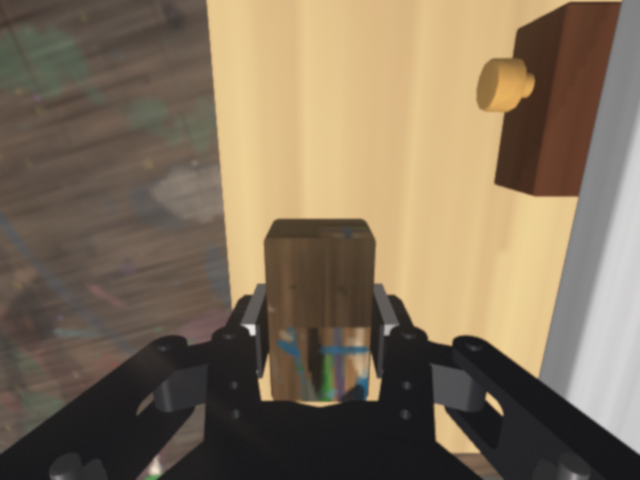

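Contact gone: the gripper's knuckle had touched the bar edge at about 7 N, so I shifted 10 mm outward. The block is now just on the bed. Releasing to a small opening and rising.

```bash
python3 -m creep '{"translation":[[0,0,0.6],[0,0,0],[0,0,0],[0,0,0],[0,0,0]],"rotation":[[0,0,0],[0,0,0],[0,0,0],[0,0,0],[0,0,0]],"claw":[41,41,49,49,49]}'
python3 -m creep '{"translation":[[0,0,-5],[0,0,-15],[0,0,-30],[0,0,-35],[0,0,-35],[0,0,-20],[0,0,0],[0,0,0],[0,0,0]],"rotation":[[0,0,0],[0,0,0],[0,0,0],[0,0,0],[0,0,0],[0,0,0],[0,0,0],[0,0,0],[0,0,0]],"claw":[49,49,49,49,49,49,49,49,49]}'
python3 - <<'E'
from h import *
take('wrist','wrist5')
delta(OJ+RJ@[-175,-40,110],lean(RJ,40))
E
```

```text
time: 11.95
tool_pos: [397.8, 289.6, 18.2]
tcp_rot: [-179.9, -0.0, 42.3]
ft_force: [-0.4, -0.3, 0.4]
finger_gap: 49.0
time: 12.85
tool_pos: [397.0, 289.0, 156.8]
tcp_rot: [-179.9, 0.1, 42.3]
ft_force: [-0.1, -0.1, -0.4]
finger_gap: 49.0
trans in current tool axes [  0.9 -55.5  46.7] | rotvec [-0.549 -0.546 -1.5  ] n>= 11.0 | trans after rot [72.5  0.9 -0.1]
```

View pics/wrist5.png

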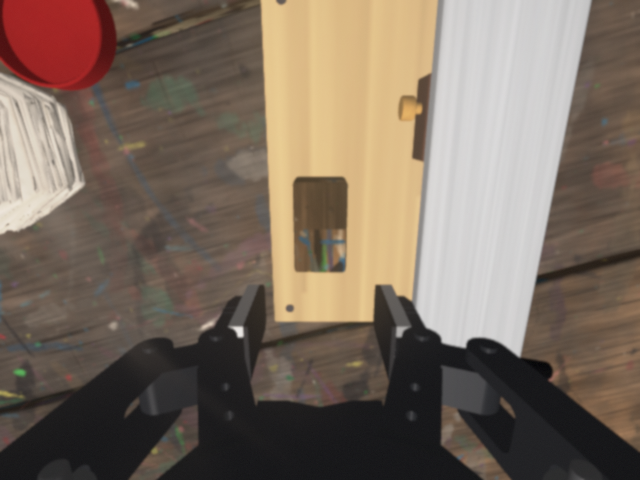

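The block lies square on the bed at (320,225), well clear of the stop and bar. Next I turn to the leaning pose for pushing (40° lean, jaws along jig y).

```bash
python3 -m creep '{"translation":[[0,0,0],[0,0,0],[0,0,0],[0,0,0],[0,0,0],[0,0,0]],"rotation":[[-0.0458,-0.0455,-0.125],[-0.0458,-0.0455,-0.125],[-0.0458,-0.0455,-0.125],[-0.0458,-0.0455,-0.125],[-0.0458,-0.0455,-0.125],[-0.0458,-0.0455,-0.125]],"claw":[40,40,40,40,40,40]}' 
python3 -m creep '{"translation":[[0,0,0],[0,0,0],[0,0,0],[0,0,0],[0,0,0],[0,0,0],[0,0,0],[0,0,0],[0,0,0]],"rotation":[[-0.0458,-0.0455,-0.125],[-0.0458,-0.0455,-0.125],[-0.0458,-0.0455,-0.125],[-0.0458,-0.0455,-0.125],[-0.0458,-0.0455,-0.125],[-0.0458,-0.0455,-0.125],[0,0,0],[0,0,0],[0,0,0]],"claw":[40,40,40,40,40,40,40,40,40]}' 
python3 - <<'E'
from h import *
print(cur()[2]['joint_pos'].round(1))
delta(OJ+RJ@[-175,-40,60],lean(RJ,40))
delta(OJ+RJ@[-175,-40,21],lean(RJ,40))
E
```

```text
time: 13.5
tool_pos: [397.4, 289.0, 156.8]
tcp_rot: [171.1, 20.0, 84.6]
ft_force: [-0.3, -1.3, -1.0]
finger_gap: 40.4
time: 14.4
tool_pos: [398.0, 289.4, 158.1]
tcp_rot: [179.7, 40.0, 132.0]
ft_force: [0.5, 0.2, -0.3]
finger_gap: 40.1
[ 57.    3.1 107.1 -38.8  83.5  24.2]
trans in current tool axes [106.   -0.9  39.2] | rotvec [ 0.001 -0.    -0.005] n>= 1.0 | trans after rot [106.   -0.3  39.2]
trans in current tool axes [131.1  -1.1  69.1] | rotvec [ 0.001 -0.    -0.005] n>= 1.0 | trans after rot [131.1  -0.3  69. ]
```

```bash
python3 -m creep '{"translation":[[25,0,0],[35,0,0],[35,0,0],[11,0,0],[0,0,15],[0,0,24],[0,0,0],[0,0,0],[0,0,0],[0,0,0]],"rotation":[[0,0,0],[0,0,0],[0,0,0],[0,0,0],[0,0,0],[0,0,0],[0,0,0],[0,0,0],[0,0,0],[0,0,0]],"claw":[40,40,40,40,40,40,40,40,40,40]}' 
python3 - <<'E'
from h import *
delta(OJ+RJ@[-175,-40,21],lean(RJ,40))
take('wrist','wrist6');take('scene','scene6')
E
```

```text
time: 15.4
tool_pos: [360.7, 331.8, 61.2]
tcp_rot: [179.6, 40.0, 132.1]
ft_force: [0.3, -0.2, -0.5]
finger_gap: 40.0
trans in current tool axes [25.5 -1.5 31.1] | rotvec [ 0.004  0.    -0.003] n>= 1.0 | trans after rot [25.5 -1.3 31.1]
```

View pics/wrist6.png

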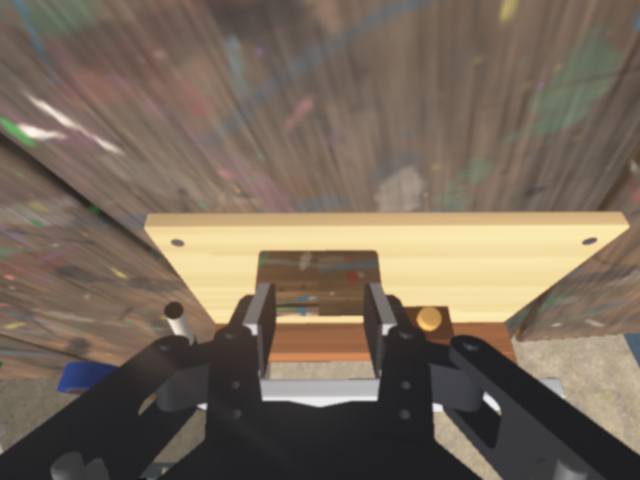

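View pics/scene6.png

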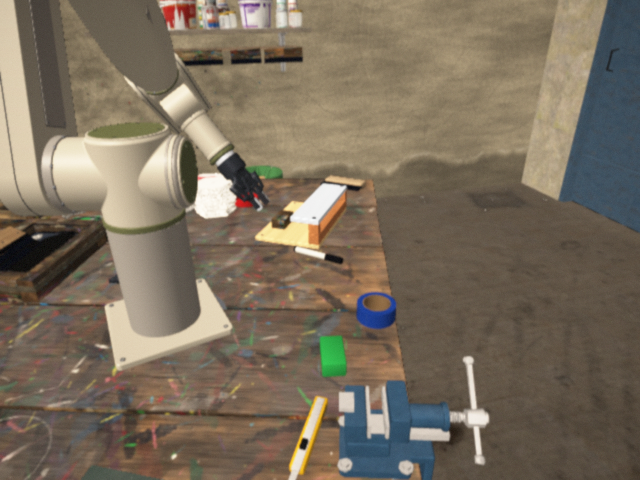

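This view looks under the bar and shows the block centred between the fingers, with the stop and fence visible behind. Lowering to bed height in front of the block, then pushing along jig +x.

```bash
python3 -m creep '{"translation":[[13,-1,15],[12,0,15],[0,0,0],[0,0,0],[0,0,0],[0,0,0]],"rotation":[[0,0,0],[0,0,0],[0,0,0],[0,0,0],[0,0,0],[0,0,0]],"claw":[40,40,40,40,40,40]}' 
python3 - <<'E'
from h import *
p,R,s=cur(); print('tip jig',(RJ.T@(p-OJ)).round(1), 'xj in tool',(R.T@RJ[:,0]).round(3),'yj in tool',(R.T@RJ[:,1]).round(3))
delta(OJ+RJ@[-65,-40,22],lean(RJ,40))
E
```

```text
time: 16.1
tool_pos: [360.0, 331.1, 22.1]
tcp_rot: [179.7, 40.0, 132.2]
ft_force: [0.3, 0.1, 0.4]
finger_gap: 40.3
tip jig [-175.4  -39.6   22.1] xj in tool [-0.766 -0.     0.643] yj in tool [0.003 1.    0.004]
trans in current tool axes [-84.5  -0.4  71.1] | rotvec [ 0.004  0.    -0.003] n>= 1.0 | trans after rot [-84.5  -0.4  71. ]
```

```bash
python3 -m creep '{"translation":[[-7.66,0,6.43],[-7.66,0,6.43],[-3.83,0,3.21],[-3.83,0,3.21],[-3.83,0,3.21],[-5.36,0,4.5],[-5.36,0,4.5],[-5.36,0,4.5],[-5.36,0,4.5],[-5.36,0,4.5]],"rotation":[[0,0,0],[0,0,0],[0,0,0],[0,0,0],[0,0,0],[0,0,0],[0,0,0],[0,0,0],[0,0,0],[0,0,0]],"claw":[40,40,40,40,40,40,40,40,40,40]}' 
python3 -m creep '{"translation":[[-5.36,0,4.5],[-5.36,0,4.5],[-5.36,0,4.5],[-3.83,0,3.21],[-3.83,0,3.21],[0,0,0],[0,0,0],[0,0,0]],"rotation":[[0,0,0],[0,0,0],[0,0,0],[0,0,0],[0,0,0],[0,0,0],[0,0,0],[0,0,0]],"claw":[40,40,40,40,40,40,40,40]}' 
python3 - <<'E'
from h import *
p,R,s=cur(); print('tip jig',(RJ.T@(p-OJ)).round(1))
take('wrist','wrist7')
E
```

```text
time: 17.1
tool_pos: [407.2, 278.2, 21.1]
tcp_rot: [179.8, 40.0, 132.2]
ft_force: [-1.0, 0.6, 0.4]
finger_gap: 39.8
time: 17.9
tool_pos: [427.6, 255.8, 21.0]
tcp_rot: [179.8, 40.0, 132.2]
ft_force: [0.4, -0.3, 0.5]
finger_gap: 39.7
tip jig [-74.2 -40.5  21. ]
```

View pics/wrist7.png

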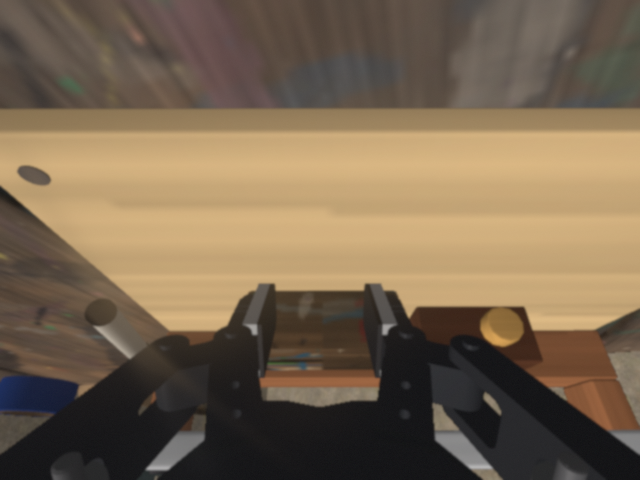

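The block is following squarely, with a gap to the stop on its right (block edge at u≈397, stop at 410). Approaching the fence slowly.

```bash
python3 -m creep '{"translation":[[-3.06,0,2.57],[-3.06,0,2.57],[-3.06,0,2.57],[-1.53,0,1.29],[0,0,0],[0,0,0]],"rotation":[[0,0,0],[0,0,0],[0,0,0],[0,0,0],[0,0,0],[0,0,0]],"claw":[40,40,40,40,40,40]}' 
python3 -m creep '{"translation":[[-1.53,0,1.29],[-1.53,0,1.29],[0,0,0]],"rotation":[[0,0,0],[0,0,0],[0,0,0]],"claw":[40,40,40]}' 
python3 -m creep '{"translation":[[-1.53,0,1.29],[0,0,0]],"rotation":[[0,0,0],[0,0,0]],"claw":[40,40]}' 
python3 - <<'E'
from h import *
p,R,s=cur(); print('tip jig',(RJ.T@(p-OJ)).round(1),'F jig',(RJ.T@s['ft_force']).round(1))
E
```

```text
time: 18.55
tool_pos: [437.2, 245.2, 21.1]
tcp_rot: [179.8, 40.1, 132.2]
ft_force: [0.1, 0.1, 0.0]
finger_gap: 39.9
time: 18.85
tool_pos: [439.9, 242.3, 21.1]
tcp_rot: [179.8, 40.1, 132.2]
ft_force: [0.6, 0.1, -0.4]
finger_gap: 40.2
time: 19.05
tool_pos: [441.3, 240.8, 21.1]
tcp_rot: [179.8, 40.1, 132.2]
ft_force: [0.5, -0.3, -0.9]
finger_gap: 40.1
tip jig [-53.9 -40.5  21.1] F jig [ 0.6  0.1 -0.9]
```

```bash
python3 -m creep '{"translation":[[-1.15,0,0.96],[-1.15,0,0.96],[0,0,0]],"rotation":[[0,0,0],[0,0,0],[0,0,0]],"claw":[40,40,40]}' 
python3 -m creep '{"translation":[[-0.77,0,0.64],[0,0,0]],"rotation":[[0,0,0],[0,0,0]],"claw":[40,40]}' 
python3 -m creep '{"translation":[[-0.77,0,0.64],[0,0,0]],"rotation":[[0,0,0],[0,0,0]],"claw":[40,40]}' 
python3 - <<'E'
from h import *
p,R,s=cur(); print('tip jig',(RJ.T@(p-OJ)).round(1),'F jig',(RJ.T@s['ft_force']).round(1))
take('wrist','wrist8')
E
```

```text
time: 19.35
tool_pos: [443.3, 238.5, 21.1]
tcp_rot: [179.8, 40.1, 132.2]
ft_force: [-0.7, 0.6, -0.5]
finger_gap: 40.1
time: 19.55
tool_pos: [443.9, 238.0, 21.1]
tcp_rot: [179.8, 40.0, 132.2]
ft_force: [-0.8, -0.7, 0.7]
finger_gap: 39.8
time: 19.75
tool_pos: [444.0, 237.9, 21.0]
tcp_rot: [179.8, 40.0, 132.2]
ft_force: [-6.5, 5.1, 2.7]
finger_gap: 39.9
tip jig [-49.9 -40.4  21. ] F jig [-8.1 -1.4  2.7]
```

View pics/wrist8.png

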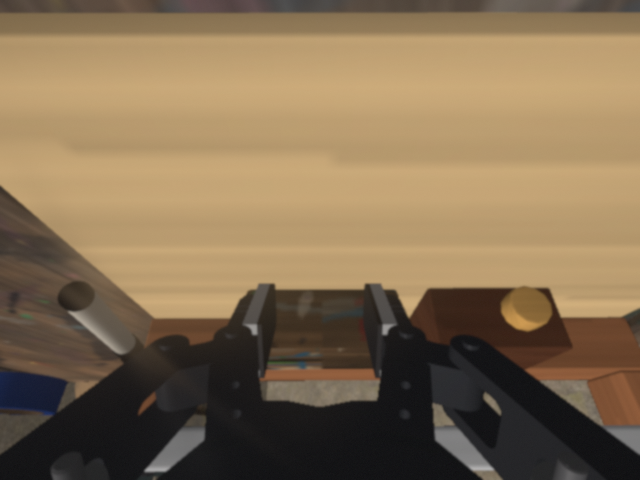

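Fence contact at about 8 N with the tip at jig x -49.9, where -50.4 was predicted, so the block is home against the fence. Backing off and going round to its right-hand end with the fingers shut.

```bash
python3 -m creep '{"translation":[[4,0,-3.3],[19,0,-16],[23,0,-19],[0,-20,0],[0,-25,0],[0,-20,0],[0,0,0],[0,0,0],[0,0,0],[0,0,0]],"rotation":[[0,0,0],[0,0,0],[0,0,0],[0,0,0],[0,0,0],[0,0,0],[0,0,0],[0,0,0],[0,0,0],[0,0,0]],"claw":[40,40,40,20,0,0,0,0,0,0]}' 
python3 - <<'E'
from h import *
p,R,s=cur(); print('tip jig',(RJ.T@(p-OJ)).round(1),'F jig',(RJ.T@s['ft_force']).round(1))
delta(OJ+RJ@[-55,-108,23],lean(RJ,40))
delta(OJ+RJ@[-30,-108,23],lean(RJ,40))
take('wrist','wrist9')
E
```

```text
time: 20.8
tool_pos: [356.9, 238.4, 21.0]
tcp_rot: [179.7, 40.0, 132.2]
ft_force: [0.1, 0.7, 0.7]
finger_gap: -0.1
tip jig [-109.  -104.5   21. ] F jig [-0.5  0.6  0.7]
trans in current tool axes [-42.7  -3.5  33.2] | rotvec [ 0.003  0.001 -0.002] n>= 1.0 | trans after rot [-42.7  -3.5  33.2]
trans in current tool axes [-61.8  -3.5  49.3] | rotvec [ 0.003  0.001 -0.002] n>= 1.0 | trans after rot [-61.8  -3.5  49.2]
```

View pics/wrist9.png

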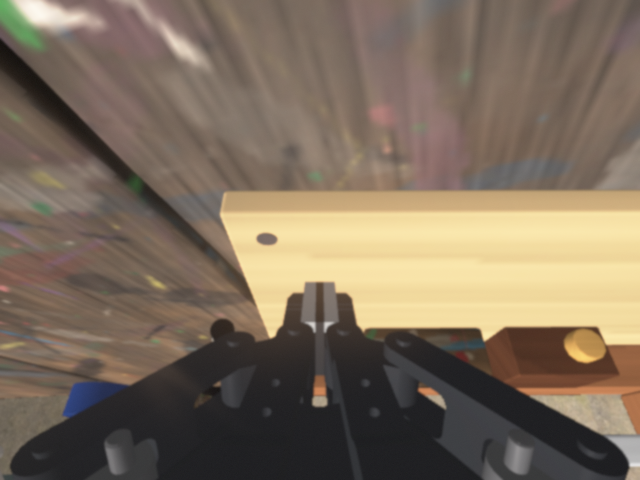

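The block is at u 365-483 along the fence, and the closed fingers sit to its right-hand side with clearance. Going in beneath the bar.

```bash
python3 -m creep '{"translation":[[-14,-1.5,11],[-14,-1,11],[-14,-1,11],[0,0,0],[0,0,0]],"rotation":[[0,0,0],[0,0,0],[0,0,0],[0,0,0],[0,0,0]],"claw":[0,0,0,0,0]}' 
python3 -m creep '{"translation":[[-5,0,4.2],[-5,0,4.2],[-4,0,3.4],[-3,0,2.5],[0,0,0],[0,0,0],[0,0,0]],"rotation":[[0,0,0],[0,0,0],[0,0,0],[0,0,0],[0,0,0],[0,0,0],[0,0,0]],"claw":[0,0,0,0,0,0,0]}' 
python3 - <<'E'
from h import *
p,R,s=cur(); print('tip jig',(RJ.T@(p-OJ)).round(1),'F jig',(RJ.T@s['ft_force']).round(1))
take('wrist','wrist10')
E
```

```text
time: 21.35
tool_pos: [389.7, 195.9, 22.5]
tcp_rot: [179.8, 40.0, 132.1]
ft_force: [-0.7, 1.1, 0.0]
finger_gap: 0.1
time: 22.05
tool_pos: [404.5, 179.5, 22.4]
tcp_rot: [179.8, 40.0, 132.2]
ft_force: [0.4, -0.3, -0.4]
finger_gap: -0.1
tip jig [ -33.4 -108.9   22.4] F jig [ 0.5  0.1 -0.4]
```

View pics/wrist10.png

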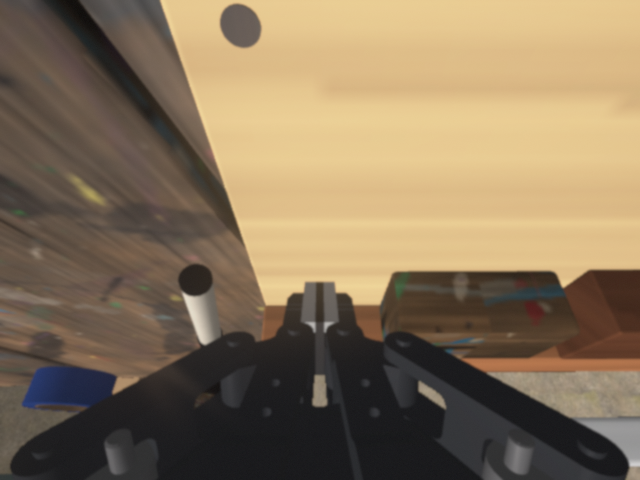

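```bash
python3 -m creep '{"translation":[[-2.3,2,1.9],[0,5,0],[0,4,0],[0,3,0],[0,3,0],[0,2,0],[0,2,0],[0,2,0],[0,0,0],[0,0,0]],"rotation":[[0,0,0],[0,0,0],[0,0,0],[0,0,0],[0,0,0],[0,0,0],[0,0,0],[0,0,0],[0,0,0],[0,0,0]],"claw":[0,0,0,0,0,0,0,0,0,0]}' 
python3 - <<'E'
from h import *
p,R,s=cur(); print('tip jig',(RJ.T@(p-OJ)).round(1),'F jig',(RJ.T@s['ft_force']).round(1))
take('wrist','wrist11')
E
```

```text
time: 23.1
tool_pos: [423.6, 192.8, 22.5]
tcp_rot: [179.8, 40.0, 132.2]
ft_force: [-0.3, 0.4, -0.5]
finger_gap: -0.4
tip jig [-30.4 -85.9  22.5] F jig [-0.5  0.1 -0.5]
```

View pics/wrist11.png

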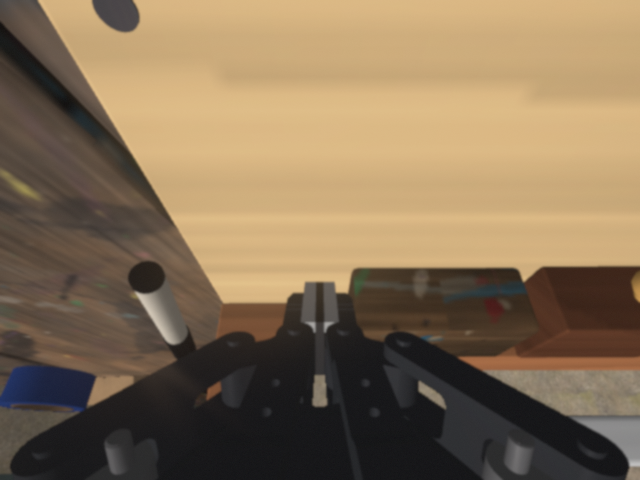

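No contact force yet, and the block and stop are still apart by several mm (block corner u≈525, stop corner ≈543). Pushing on in small steps.

```bash
python3 -m creep '{"translation":[[0,1.5,0],[0,1.5,0],[0,1.5,0],[0,1.5,0],[0,0,0],[0,0,0]],"rotation":[[0,0,0],[0,0,0],[0,0,0],[0,0,0],[0,0,0],[0,0,0]],"claw":[0,0,0,0,0,0]}' 
python3 - <<'E'
from h import *
p,R,s=cur(); print('tip jig',(RJ.T@(p-OJ)).round(1),'F jig',(RJ.T@s['ft_force']).round(1))
s=take('wrist','wrist12');f=s['frame'][:,:,::-1]
cv2.imwrite('pics/c12.png',cv2.resize(f[240:390,270:590],None,fx=2.5,fy=2.5,interpolation=2))
E
```

```text
time: 23.75
tool_pos: [428.0, 196.8, 22.5]
tcp_rot: [179.8, 40.0, 132.2]
ft_force: [-0.8, 0.3, -0.3]
finger_gap: -0.0
tip jig [-30.3 -79.8  22.5] F jig [-0.7 -0.4 -0.3]
```

View pics/c12.png

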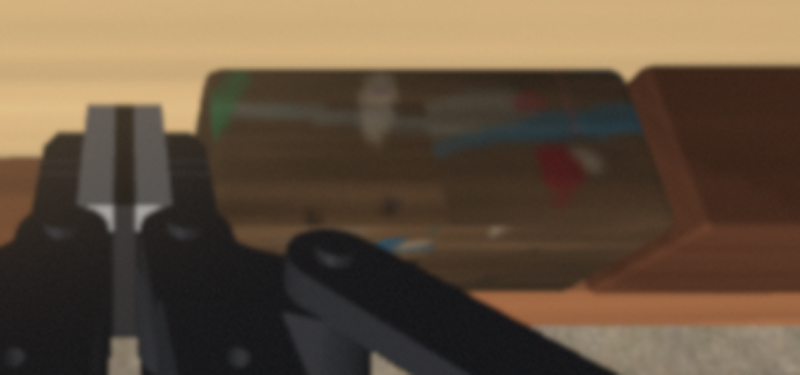

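The gap to the stop is now about 3 mm. Continuing in 0.5–1 mm steps with force readings.

```bash
python3 -m creep '{"translation":[[0,1,0],[0,1,0],[0,0,0]],"rotation":[[0,0,0],[0,0,0],[0,0,0]],"claw":[0,0,0]}' 
python3 -m creep '{"translation":[[0,0.5,0],[0,0,0]],"rotation":[[0,0,0],[0,0,0]],"claw":[0,0]}' 
python3 -m creep '{"translation":[[0,0.5,0],[0,0,0]],"rotation":[[0,0,0],[0,0,0]],"claw":[0,0]}' 
python3 - <<'E'
from h import *
p,R,s=cur(); print('tip jig',(RJ.T@(p-OJ)).round(1),'F jig',(RJ.T@s['ft_force']).round(1))
E
```

```text
time: 24.1
tool_pos: [429.5, 198.2, 22.5]
tcp_rot: [179.8, 40.0, 132.2]
ft_force: [-0.3, -0.3, -0.1]
finger_gap: 0.3
time: 24.3
tool_pos: [429.8, 198.5, 22.5]
tcp_rot: [179.8, 40.0, 132.2]
ft_force: [-0.7, 0.2, 0.5]
finger_gap: -0.3
time: 24.5
tool_pos: [430.2, 198.8, 22.5]
tcp_rot: [179.8, 40.0, 132.2]
ft_force: [-0.1, -1.0, -0.0]
finger_gap: -0.0
tip jig [-30.3 -76.9  22.5] F jig [ 0.7 -0.8 -0. ]
```

```bash
for i in 1 2; do python3 -m creep '{"translation":[[0,0.4,0],[0,0,0]],"rotation":[[0,0,0],[0,0,0]],"claw":[0,0]}' | grep -E 'ft|tool'; done
```

```text
tool_pos: [430.5, 199.0, 22.5]
ft_force: [-0.8, -0.7, 0.3]
tool_pos: [430.5, 199.0, 22.5]
ft_force: [-2.0, -2.3, 2.0]
```

```bash
python3 -m creep '{"translation":[[0,0.4,0],[0,0,0]],"rotation":[[0,0,0],[0,0,0]],"claw":[0,0]}' | grep -E 'ft|tool'; python3 - <<'E'
from h import *
s=take('wrist','wrist13');f=s['frame'][:,:,::-1]
cv2.imwrite('pics/c13.png',cv2.resize(f[240:390,270:590],None,fx=2.5,fy=2.5,interpolation=2))
E
```

```text
tool_pos: [430.6, 199.0, 22.5]
ft_force: [-5.6, -2.4, 4.5]
```

View pics/c13.png

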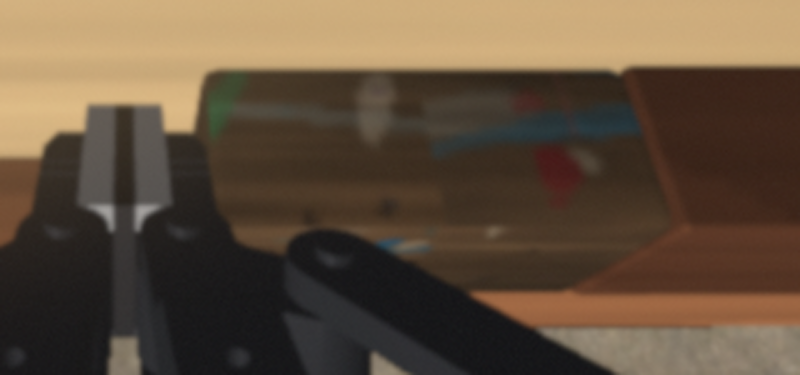

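The block now butts against the stop with no visible gap, at Fy ≈ -5.8 N. Adding a touch more and holding.

```bash
python3 -m creep '{"translation":[[0,0.15,0],[0,0,0],[0,0,0],[0,0,0],[0,0,0]],"rotation":[[0,0,0],[0,0,0],[0,0,0],[0,0,0],[0,0,0]],"claw":[0,0,0,0,0]}' | grep -E 'ft|tool'; python3 - <<'E'
from h import *
p,R,s=cur(); print('tip jig',(RJ.T@(p-OJ)).round(1),'F jig',(RJ.T@s['ft_force']).round(1))
E
python3 -m creep '{"translation":[[0,0,0],[0,0,0],[0,0,0]],"rotation":[[0,0,0],[0,0,0],[0,0,0]],"claw":[0,0,0]}' | grep -E 'ft|tool'
```

```text
tool_pos: [430.6, 199.1, 22.5]
ft_force: [-6.7, -3.1, 4.6]
tip jig [-30.2 -76.4  22.5] F jig [-2.2 -7.   4.6]
tool_pos: [430.6, 199.0, 22.5]
ft_force: [-7.7, -1.8, 5.9]
```

```bash
python3 -m creep '{"translation":[[0,0.2,0],[0,0,0],[0,0,0],[0,0,0],[0,0,0],[0,0,0]],"rotation":[[0,0,0],[0,0,0],[0,0,0],[0,0,0],[0,0,0],[0,0,0]],"claw":[0,0,0,0,0,0]}' | grep -E 'ft|tool'; python3 - <<'E'
from h import *
p,R,s=cur(); print('tip jig',(RJ.T@(p-OJ)).round(1),'F jig',(RJ.T@s['ft_force']).round(1))
E
```

```text
tool_pos: [430.6, 199.0, 22.4]
ft_force: [-7.0, -2.9, 5.9]
tip jig [-30.2 -76.5  22.4] F jig [-2.6 -7.2  5.9]
```

```bash
python3 -m creep '{"translation":[[0,0.3,0],[0,0,0],[0,0,0],[0,0,0],[0,0,0],[0,0,0]],"rotation":[[0,0,0],[0,0,0],[0,0,0],[0,0,0],[0,0,0],[0,0,0]],"claw":[0,0,0,0,0,0]}' | grep -E 'ft|tool'; python3 - <<'E'
from h import *
p,R,s=cur(); print('tip jig',(RJ.T@(p-OJ)).round(1),'F jig',(RJ.T@s['ft_force']).round(1))
E
```

```text
tool_pos: [430.7, 199.0, 22.4]
ft_force: [-8.6, -4.4, 7.1]
tip jig [-30.2 -76.4  22.4] F jig [-2.5 -9.3  7.1]
```

Held at about 9 N along the fence with no movement of the tip. Backing off sideways and out, then checking.

```bash
python3 -m creep '{"translation":[[0,-2,0],[0,-5,0],[0,-7,0],[7,0,-6],[20,0,-16],[25,0,-20],[15,0,-13],[0,0,0],[0,0,0],[0,0,0]],"rotation":[[0,0,0],[0,0,0],[0,0,0],[0,0,0],[0,0,0],[0,0,0],[0,0,0],[0,0,0],[0,0,0],[0,0,0]],"claw":[0,0,0,0,0,0,0,0,0,0]}'
python3 -m creep '{"translation":[[0,20,-10],[0,25,-20],[0,25,-20],[0,0,0],[0,0,0],[0,0,0]],"rotation":[[0,0,0],[0,0,0],[0,0,0],[0,0,0],[0,0,0],[0,0,0]],"claw":[30,30,30,40,40,40]}'
python3 - <<'E'
from h import *
p,R,s=cur(); print('tip jig',(RJ.T@(p-OJ)).round(1),'F jig',(RJ.T@s['ft_force']).round(1))
s=take('wrist','wrist14')
E
```

```text
time: 28.15
tool_pos: [362.9, 254.2, 21.4]
tcp_rot: [179.8, 40.1, 132.2]
ft_force: [-0.7, -0.0, 0.4]
finger_gap: -0.1
time: 28.75
tool_pos: [392.3, 323.7, 59.0]
tcp_rot: [180.0, 40.1, 132.3]
ft_force: [0.2, -0.3, 0.1]
finger_gap: 40.1
tip jig [-148.2  -20.8   59. ] F jig [ 0.4 -0.   0.1]
```

View pics/wrist14.png

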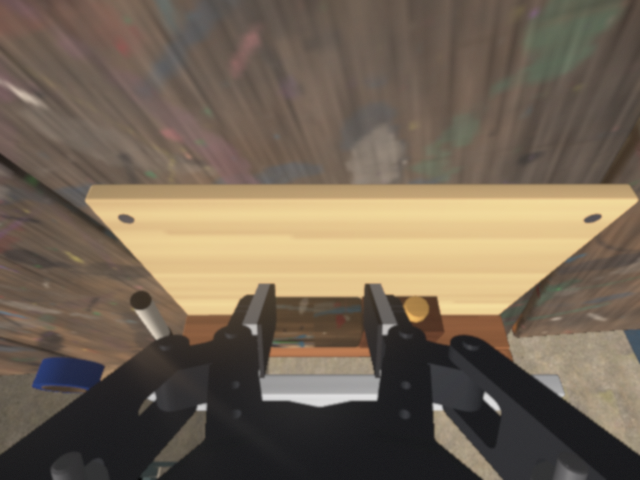

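The block looks flush with fence and stop. As a final squaring step, a gentle two-finger press toward the fence.

```bash
python3 - <<'E'
from h import *
delta(OJ+RJ@[-70,-32,21.2],lean(RJ,40))
E
```

```text
trans in current tool axes [-35.6 -11.1  79.2] | rotvec [-0.     0.002 -0.001] n>= 1.0 | trans after rot [-35.7 -11.1  79.2]
```

```bash
python3 -m creep '{"translation":[[-7,-3,16],[-8,-3,18],[-8,-3,18],[-7,-2,15],[-5.6,0,12],[0,0,0],[0,0,0],[0,0,0],[0,0,0]],"rotation":[[0,0,0],[0,0,0],[0,0,0],[0,0,0],[0,0,0],[0,0,0],[0,0,0],[0,0,0],[0,0,0]],"claw":[36,36,36,36,36,36,36,36,36]}' 
python3 -m creep '{"translation":[[-3.83,0,3.21],[-3.83,0,3.21],[-3.06,0,2.57],[-2.3,0,1.93],[0,0,0],[0,0,0],[0,0,0]],"rotation":[[0,0,0],[0,0,0],[0,0,0],[0,0,0],[0,0,0],[0,0,0],[0,0,0]],"claw":[36,36,36,36,36,36,36]}' 
python3 - <<'E'
from h import *
p,R,s=cur(); print('tip jig',(RJ.T@(p-OJ)).round(1),'F jig',(RJ.T@s['ft_force']).round(1))
E
```

```text
time: 29.7
tool_pos: [437.4, 261.4, 22.8]
tcp_rot: [179.7, 40.0, 132.2]
ft_force: [0.3, -0.1, 0.7]
finger_gap: 36.1
time: 30.4
tool_pos: [448.7, 247.9, 22.4]
tcp_rot: [179.8, 40.0, 132.2]
ft_force: [0.2, 0.0, -0.1]
finger_gap: 35.8
tip jig [-54.2 -30.1  22.4] F jig [ 0.1  0.1 -0.1]
```

```bash
python3 -m creep '{"translation":[[-1.15,0,0.96],[-1.15,0,0.96],[0,0,0]],"rotation":[[0,0,0],[0,0,0],[0,0,0]],"claw":[36,36,36]}' | grep -E 'ft|tool' 
python3 -m creep '{"translation":[[-0.54,0,0.45],[0,0,0]],"rotation":[[0,0,0],[0,0,0]],"claw":[36,36]}' | grep -E 'ft|tool'
python3 - <<'E'
from h import *
p,R,s=cur(); print('tip jig',(RJ.T@(p-OJ)).round(1),'F jig',(RJ.T@s['ft_force']).round(1))
E
```

```text
tool_pos: [450.9, 245.6, 22.4]
ft_force: [-1.4, -0.7, -0.3]
tool_pos: [451.3, 245.2, 22.4]
ft_force: [0.4, 0.4, -0.4]
tip jig [-50.4 -30.1  22.4] F jig [-0.1  0.5 -0.4]
```

```bash
python3 -m creep '{"translation":[[-0.54,0,0.45],[0,0,0]],"rotation":[[0,0,0],[0,0,0]],"claw":[36,36]}' | grep -E 'ft|tool' 
python3 -m creep '{"translation":[[-0.4,0,0.33],[0,0,0]],"rotation":[[0,0,0],[0,0,0]],"claw":[36,36]}' | grep -E 'ft|tool'
python3 - <<'E'
from h import *
p,R,s=cur(); print('tip jig',(RJ.T@(p-OJ)).round(1),'F jig',(RJ.T@s['ft_force']).round(1))
E
```

```text
tool_pos: [451.4, 245.0, 22.3]
ft_force: [-4.4, 2.6, 1.5]
tool_pos: [451.5, 245.0, 22.3]
ft_force: [-7.1, 3.8, 3.5]
tip jig [-50.2 -30.1  22.3] F jig [-7.6 -2.6  3.5]
```

The contact point matches the earlier one (-50.2 against -49.9), so the block is on the fence. Withdrawing for the final check.

```bash
python3 -m creep '{"translation":[[4,0,-3.4],[15,0,-13],[20,0,-20],[20,0,-30],[0,-20,-30],[0,-25,-20],[0,-20,0],[0,0,0],[0,0,0],[0,0,0]],"rotation":[[0,0,0],[0,0,0],[0,0,0],[0,0,0],[0,0,0],[0,0,0],[0,0,0],[0,0,0],[0,0,0],[0,0,0]],"claw":[36,36,36,36,36,36,36,36,36,36]}' 
python3 - <<'E'
from h import *
p,R,s=cur(); print('tip jig',(RJ.T@(p-OJ)).round(1),'F jig',(RJ.T@s['ft_force']).round(1))
s=take('wrist','wrist15');take('top','top15');take('scene','scene15')
E
```

```text
time: 32.3
tool_pos: [323.7, 289.4, 73.4]
tcp_rot: [179.8, 40.1, 132.2]
ft_force: [0.1, -0.6, 0.6]
finger_gap: 35.8
tip jig [-169.1  -94.5   73.4] F jig [ 0.5 -0.3  0.6]
```

View pics/wrist15.png

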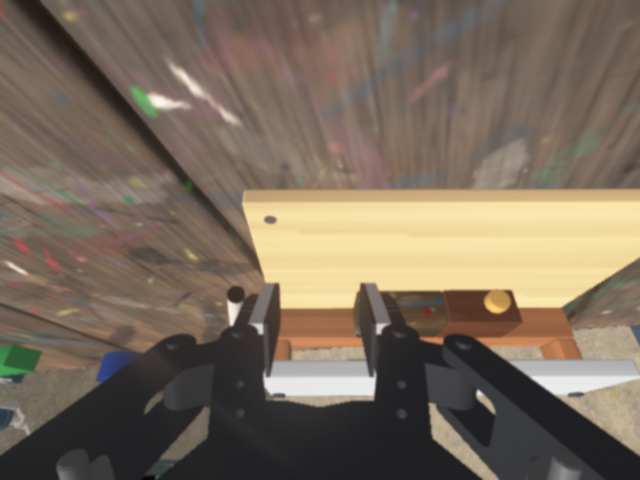

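```bash
python3 - <<'E'
from h import *
s=load('wrist15');f=s['frame'][:,:,::-1]
cv2.imwrite('pics/c15.png',cv2.resize(f[270:360,340:580],None,fx=3.3,fy=3.3,interpolation=2))
E
```

```text
(no output)
```

View pics/c15.png

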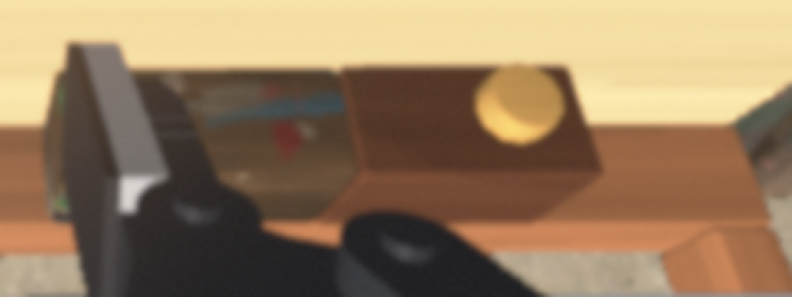

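View pics/top15.png

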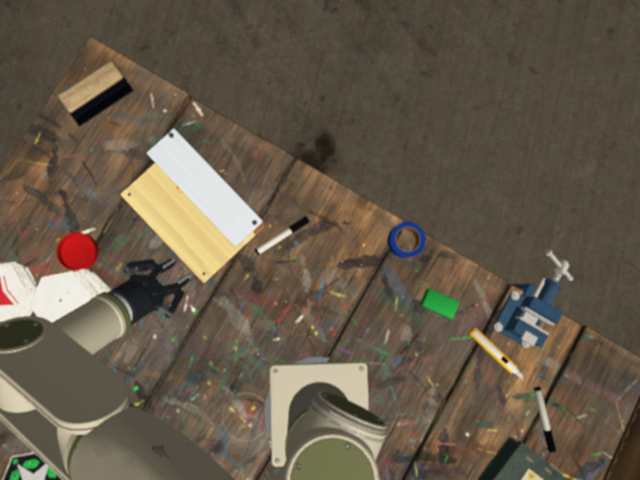

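```bash
python3 - <<'E'
from h import *
s=load('wrist15')
def j(cu,cv,z): return (RJ.T@(onz(s,340+cu/3.3,270+cv/3.3,z)-OJ)).round(1)
print('block front bottom',j(135,71,12),j(335,71,12),'stop',j(345,68,12),j(568,66,12),'fence/bed',j(720,126,12))
p=[load(k)['frame'][215:265,245:435].astype(int) for k in('top0','top15')]
d=np.abs(p[0]-p[1]).max(2); d[:, 75:125]=0; print('changed px near marker/tape',(d>40).sum())
hand_in()
E
```

```text
block front bottom [-35.3 -39.9  12. ] [-34.9  14.   12. ] stop [-36.9  16.1  12. ] [-37.8  75.4  12. ] fence/bed [  6.3 141.8  12. ]
changed px near marker/tape 0
the job is handed in; nothing more can be done
```

The job is handed in, and as far as I can measure, the block sits flush against both the back fence and the stop. I don't have the verdict.

**What I did:** I picked up the stained block and set it on the bed. I slid it under the bar against the fence at about 8 N, then along to the stop. I held it against the stop at about 7–9 N for over a second, finished with a light squaring press at the fence, and withdrew.

**Last checks:**
- **Block seating:** In the final crop there is no visible gap at the stop, and the front edges line up within about 2 mm. The fingertip stopped at nearly the same place in both fence presses (jig x -49.9 and -50.2 mm).
- **Stop setting:** The tip stayed within 0.1 mm while I pressed, so the stop showed no sign of slipping.
- **Bystanders:** No pixels changed around the marker and tape between the first and last top views.

**What disagreed or went wrong:**
- **Offset in the last view:** It put the whole jig about 6 mm off in x (fence line at +6) and the stop face about 3 mm off in y. The shift shows on the fixed fence too, so I put it down to camera error at that pose. The y figure therefore does not independently confirm where the stop ended up.
- **Gripper touched the bar:** While lowering the block, the gripper's knuckle brushed the aluminium bar at about 7 N. I moved out 10 mm and carried on.

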